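# Put the games shelf back in order

### The job

After the game, the four things on the shelf were all put down on one another's places: move each one back to the middle of its own, the paperweight on the score pad, the mug on the coaster, the dice cup in the round tray, and the closed dice box flat in the rectangular tray with its long sides along the tray's. The lacquer scratches, so nothing may stand on the bare shelf; use the empty cork mat for a thing that has to wait. Set everything down upright rather than dropping it, and leave the clip stand where it is.

Things in the scene. Friction and masses are not known exactly. Their poses are not given: they have to be found in the camera images.
- paperweight_mid (a point): Clear glass paperweight: a round block 60 mm in diameter and 56 mm tall, straight-sided from 3 to 40 mm up, domed above; about 0.34 kg. The point is on its axis, half-way up (28 mm above its underside). Its z axis points up. 
- mug_mid (a point): White ceramic mug, empty: 62 mm in diameter, 62 mm tall, 4 mm wall, with one handle that reaches to 55 mm from the axis towards its +y, between 12 and 56 mm above its underside; about 0.20 kg. The point is on its axis, half-way up (31 mm above its underside). Grip it along its own x axis, clear of the handle. Its z axis points up. 
- dice_cup_mid (a point): Dice cup: plain straight brown wooden beaker without a handle, empty, mouth up, 60 mm in diameter, 72 mm tall, 4 mm wall; about 0.14 kg. The point is on its axis, half-way up (36 mm above its underside). Its z axis points up. 
- dice_box_mid (a point): Closed pale bamboo dice box, its hinged lid held shut by a magnetic catch: 76 mm along its x, 52 mm along its y, 46 mm tall, brass hinges on the +y side; about 0.18 kg. It is moved shut, as one piece. The point is at its centre (23 mm above its underside). Its z axis points up. 
- score_pad: Score pad, home of the paperweight: white ruled paper pad lying fixed on the shelf, 100 mm along its x, 125 mm along its y, 6 mm thick. Origin at the centre of its underside, on the shelf; its flat top is 6 mm above.
- coaster: Silicone coaster, home of the mug: grey flat disc, 100 mm in diameter, 6 mm thick, fixed, no rim. Origin at the centre of its underside; its top is 6 mm above.
- cup_tray: Round tray, home of the dice cup: pale bamboo with grey felt inside, 110 mm in diameter, fixed. Felt floor 100 mm in diameter, 6 mm above the shelf; the rim round it is 5 mm wide and stands 4 mm above the felt. Origin at the centre of its underside.
- box_tray: Rectangular tray, home of the dice box: brown bamboo with grey felt inside, 108 mm along its x, 84 mm along its y, fixed. Felt floor 98 mm by 74 mm, 6 mm above the shelf; the rim round it is 5 mm wide and stands 4 mm above the felt. Origin at the centre of its underside.
- cork_mat: Square cork mat, empty at the start, the spare place: 105 mm by 105 mm, 6 mm thick, fixed. Origin at the centre of its underside; its top is 6 mm above.
- clip_stand_base (a point): Aluminium stand with a tension clip that holds a card, to be left alone: round foot 64 mm in diameter, thin stem, 162 mm tall to the top of the card, which is 62 mm wide. It stands loose on the shelf beside the places. The point is on its axis, 5 mm above the shelf.
Mind the look-alikes: they are no part of the job. Of the things that look like the part that bears dice_cup_mid, the middle-sized one is meant. There is more than one size of the coaster; the job needs the larger.

How it is judged:
On the way:
1. one of the four things has been set down upright on the cork mat and let go, to make room (((horizontal distance between paperweight_mid and cork_mat below 0.045 m and height (world z) of paperweight_mid between 0.0315 and 0.0365 m and angle between paperweight_mid's own z axis and vertical below 0.06 rad and contact force between the fingers and paperweight below 0.05 N) or (horizontal distance between mug_mid and cork_mat below 0.045 m and height (world z) of mug_mid between 0.0345 and 0.0395 m and angle between mug_mid's own z axis and vertical below 0.06 rad and contact force between the fingers and mug below 0.05 N) or (horizontal distance between dice_cup_mid and cork_mat below 0.045 m and height (world z) of dice_cup_mid between 0.0395 and 0.0445 m and angle between dice_cup_mid's own z axis and vertical below 0.06 rad and contact force between the fingers and dice_cup below 0.05 N) or (horizontal distance between dice_box_mid and cork_mat below 0.045 m and height (world z) of dice_box_mid between 0.0265 and 0.0315 m and angle between dice_box_mid's own z axis and vertical below 0.06 rad and contact force between the fingers and dice_box below 0.05 N))), for 0.2 s.
At the end, for the whole second after the job is handed in: Each thing stands flat and upright on its own place (paperweight: score pad, mug: coaster, dice cup: round tray, dice box: rectangular tray), within 15 mm of its middle, 2.5 mm in height and 0.06 rad of tilt, let go and at rest; the box's long sides within 0.2 rad of the tray's (horizontal distance between paperweight_mid and score_pad below 0.015 m and height (world z) of paperweight_mid between 0.0315 and 0.0365 m and angle between each of paperweight_mid, mug_mid, dice_cup_mid, dice_box_mid's own z axis and vertical below 0.06 rad and linear speed of each of paperweight, mug, dice_cup, dice_box below 0.02 m/s and angular speed of each of paperweight, mug, dice_cup, dice_box below 0.2 rad/s and horizontal distance between mug_mid and coaster below 0.015 m and height (world z) of mug_mid between 0.0345 and 0.0395 m and horizontal distance between dice_cup_mid and cup_tray below 0.015 m and height (world z) of dice_cup_mid between 0.0395 and 0.0445 m and horizontal distance between dice_box_mid and box_tray below 0.015 m and height (world z) of dice_box_mid between 0.0265 and 0.0315 m and angle between the x axis of dice_box_mid and the x axis of box_tray, either way round below 0.2 rad); the robot touches nothing.
It fails at once if one of the four things stands, lies or falls on the bare lacquer (height (world z) of paperweight_mid below 0.031 m or height (world z) of mug_mid below 0.034 m or height (world z) of dice_cup_mid below 0.039 m or height (world z) of dice_box_mid below 0.026 m).
It fails at once if one of the four things is tipped over (angle between any of paperweight_mid, mug_mid, dice_cup_mid, dice_box_mid's own z axis and vertical above 0.6 rad).
It fails at once if one of the four things is dropped from more than about 3 cm ((contact force between the fingers and paperweight below 0.05 N and linear speed of paperweight above 0.75 m/s) or (contact force between the fingers and mug below 0.05 N and linear speed of mug above 0.75 m/s) or (contact force between the fingers and dice_cup below 0.05 N and linear speed of dice_cup above 0.75 m/s) or (contact force between the fingers and dice_box below 0.05 N and linear speed of dice_box above 0.75 m/s)).
It fails at once if the clip stand is knocked over or pushed more than 15 mm (distance of clip_stand_base from where it was at the start of the episode above 0.015 m or angle between clip_stand_base's own z axis and vertical above 0.3 rad).
It also fails if it takes over 120 s, if anything falls off the work surface, if the arm or the gripper's body presses on something with over 40 N, if the wrist force passes 120 N, or if a joint passes its speed limit or range.

### The arm

A 6-joint arm with a two-finger parallel gripper is mounted at the origin on the work surface. World frame = base frame: x ahead of the robot, y to its left, z up, the work surface at z = 0. Lengths are in m, angles in rad, forces in N, time in s.
With the tool pointing down it reaches from about 0.425 to 0.95 m from the base axis. Payload 3.5 kg.
Tool frame: the origin (TCP) lies on the centre line of the jaws, within the pads' length; the fingertips stand 17 mm ahead of it and the grasp point (between the pads) lies 2 mm behind it; z points along the fingers, y is the line along which they close (so a half turn about z gives the same grasp; the last joint's range is limited). The gripper opens to 85 mm and grips with 20 to 120 N. Pads are 22 mm wide; open, the fingers measure 114 mm over their backs; the gripper's body (76 mm by 85 mm) begins 54 mm behind the grasp point. The pads swing forward as they close: fully open they stand 13 mm farther back than shut.
Start: joints at [1.145, 0.286, 1.577, -0, 1.279, -0.15], TCP at [0.184, 0.649, 0.248] pointing down, gripper open.
Joint ranges: [-2.77, 2.77], [-0.9, 2.22], [0.21, 2.48], [-1.53, 4.67], [0.24, 2.81], [-2.84, 2.84]. Speed limits (rad/s): [2.79, 2.79, 3.14, 3.14, 3.14, 3.14].

### API

Orientations are given as a unit quaternion [x, y, z, w].
In Python, from plant import ctrl gives the robot as it stands. The module is installed in compiled form; this text tells all that it offers.
- The arm moves only by the tool drive_tool, never from a script. Its argument "moves" is a list of rows, each a list of 3 entries, a list of its own where there are three numbers: the turn, a rotation vector about the tool's x, y, z in rad, then the shift along the tool's x, y, z in m, then the finger opening in m, from 0 to 0.0854. A call has 1 to 5 rows; each row shifts and turns the commanded pose from where the row before left it, along the tool's axes as they then stand; what a row does not reach is not made up. A row lasts 1/8 s, in which the tool goes at most 62.5 mm and 10.7 degrees, less where a joint would pass 70% of its speed; a pose out of reach is approached as far as the arm can. A call with a gripper value outside its range is refused whole. The fingers move at their own pace and stop on an object; "grip_force" is the grip in N (left out, the last holds). Time passes only in rows, so rows that do not move let the fingers close. It gives the time, the measured TCP pose, the force, the opening and the grip force at its end, in the units of the state.
- ctrl.get_state(): the state, without advancing time (a new reading comes with each control period).
- ctrl.read_camera(name): name is "scene" or "top" or "wrist"; returns a dict with "image" (384x512x3 uint8, red, green, blue), "fx", "fy", "cx", "cy" (pixels), "R" (3x3) and "t" (3): a world point X has camera coordinates R X + t. Camera axes: x right, y down, z forward; pixel columns grow to the right and rows downward; lengths in m; the calibration is good to about 2 mm. A picture is of the moment at which its call begins. There is no depth.
- ctrl.sign_off(): hands the job in; it is judged then, once.
The state is a dict: "time": time; "qpos": joint angles; "dq": joint speeds; "joint_efforts": joint torques, N m; "eef_pos": TCP position; "tcp_rot": TCP orientation; "contact_force": force on the tool from outside, world axes, zero at the start; "wrist_torque": the same for the moment, N m; "opening": opening from 0.0 (shut) to 1.0 (fully open); "finger_force": force on a finger pad.
Only numpy, scipy, OpenCV 4.12 (cv2) and the standard library are available. Lean on these libraries where they do the work, as an engineer would, in place of code of your own. Each camera call takes 0.05 s, during which the arm holds its last target. There are 200 camera calls.

## Working session

There is one attempt and no reset: what is moved stays moved. The work goes in short steps, Python scripts to look and compute and a tool call to move; the robot and the scene stay as the last step left them, time stands still between calls to the robot, and variables do not carry over. Pictures are saved under pics/ and viewed, at most 14 in all, crops included, and the job is handed in when it is done.

Besides the shell and the picture viewer there is one more tool, called after "Request:" by a JSON object that holds its "fn" and its "kwargs". drive_tool: Moves the arm, as the interface text tells. Its arguments: {"type":"object","properties":{"moves":{"type":"array","items":{"type":"array"}},"grip_force":{"type":"number"}},"required":["moves"]}

```bash
mkdir -p pics
python3 - <<'E'
from plant import ctrl
import cv2
for n in ("top","scene"):
    c=ctrl.read_camera(n); cv2.imwrite(f"pics/{n}0.png",cv2.resize(c["image"][:,:,::-1],(800,600),interpolation=cv2.INTER_CUBIC))
    print(n,c["fx"],c["fy"],c["cx"],c["cy"],c["R"],c["t"])
print(ctrl.get_state())
E
```

```text
top 350.02368969001304 350.02368969001304 261.1247682359954 189.75252398030514 [[ 0.02861464 -0.9995876  -0.00241654]
 [-0.97527518 -0.02738852 -0.21929019]
 [ 0.21913357  0.0086317  -0.97565669]] [-0.02230766  0.50041981  0.94030956]
scene 457.46741636317296 457.46741636317296 248.95928433063816 191.49633520336027 [[-0.16721149  0.98586184 -0.01080552]
 [ 0.6746184   0.10641551 -0.73045586]
 [-0.71897868 -0.12943021 -0.68287443]] [ 0.07567257 -0.27523269  1.65524276]
{'time': 0.1, 'qpos': array([ 1.14499387e+00,  2.87131324e-01,  1.57806388e+00,  8.83927321e-06,
        1.27861659e+00, -1.49993858e-01]), 'dq': array([-0.00090072, -0.00264211, -0.00310311, -0.00068812,  0.00024736,
        0.00036971]), 'joint_efforts': array([ 4.87165216e-04, -4.07297802e+01, -2.93696648e+01, -1.28392121e-04,
        3.48941139e-03,  1.74082965e-05]), 'eef_pos': array([0.1835451 , 0.64896927, 0.24703128]), 'tcp_rot': array([ 1.37468797e-01,  9.90505476e-01, -1.06270118e-03, -3.19105126e-04]), 'contact_force': array([-0.94378997,  0.71228788,  0.58718278]), 'wrist_torque': array([-0.06876785, -0.00779543,  0.00438764]), 'finger_force': 0.0, 'opening': 1.0005939598459053}
```

View pics/top0.png

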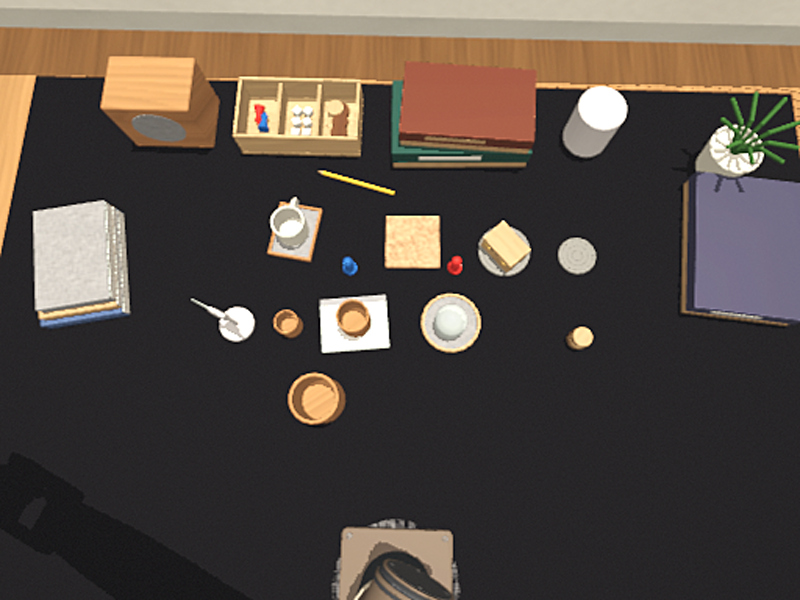

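View pics/scene0.png

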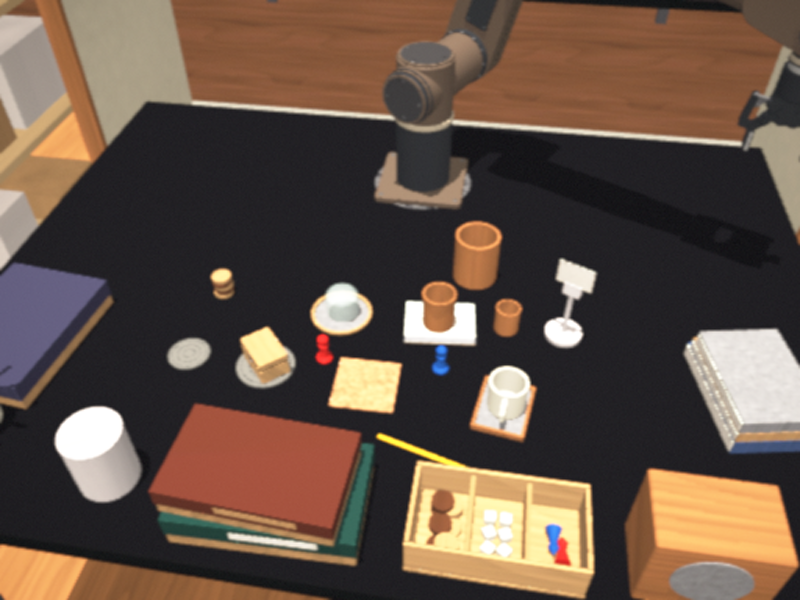

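The top view (800×600) shows:
- mug at (290,225) on the rectangular tray, with its handle up at (296,203)
- cork mat at (413,241)
- dice box at (504,248) on the large coaster
- meant cup at (353,318) on the pad
- paperweight at (451,322) in the round tray
- clip stand at (237,324)

So there are two swaps to do. I'll get rough positions first, then look with the wrist camera.

```bash
cat > h.py <<'E'
import numpy as np, cv2
from scipy.spatial.transform import Rotation as Ro
def cast(c,uv,z):
    uv=np.atleast_2d(np.float64(uv)); R=np.array(c["R"]);t=np.array(c["t"])
    d=np.c_[(uv[:,0]-c["cx"])/c["fx"],(uv[:,1]-c["cy"])/c["fy"],np.ones(len(uv))]@R
    o=-R.T@t
    return (o+d*((z-o[2])/d[:,2])[:,None])
def proj(c,X):
    X=np.atleast_2d(X)@np.array(c["R"]).T+np.array(c["t"])
    return np.c_[X[:,0]/X[:,2]*c["fx"]+c["cx"],X[:,1]/X[:,2]*c["fy"]+c["cy"]]
E
python3 - <<'E'
from plant import ctrl
from h import *
c=ctrl.read_camera("top")
s=512/800
for n,u,v,z in [("mugrim",289,218,.068),("boxtray",295,232,.01),("cork",413,241,.006),("coaster",504,250,.006),("boxtop",506,241,.052),("pad",354,323,.006),("cuprim",353,312,.078),("ctray",451,323,.01),("pw",451,318,.04),("clip",237,324,.005),("clipcard",195,301,.15),("big",316,393,.1),("small",287,318,.04),("blue",349,265,.02),("red",456,264,.02)]:
    print(n,cast(c,[u*s,v*s],z).round(3)[0])
w=ctrl.read_camera("wrist"); R=np.array(w["R"]);p=-R.T@w["t"]
st=ctrl.get_state(); T=Ro.from_quat(st["tcp_rot"])
print("cam in tool",T.inv().apply(p-st["eef_pos"]),"\n",T.as_matrix(), "\n",(R@T.as_matrix()).round(2),w["fx"],w["cx"],w["cy"])
E
```

```text
mugrim [0.641 0.217 0.068]
boxtray [0.634 0.217 0.01 ]
cork [ 0.624 -0.014  0.006]
coaster [ 0.61  -0.192  0.006]
boxtop [ 0.613 -0.188  0.052]
pad [0.458 0.093 0.006]
cuprim [0.465 0.088 0.078]
ctray [ 0.462 -0.09   0.01 ]
pw [ 0.466 -0.088  0.04 ]
clip [0.45  0.315 0.005]
clipcard [0.462 0.341 0.15 ]
big [0.321 0.141 0.1  ]
small [0.458 0.213 0.04 ]
blue [0.567 0.107 0.02 ]
red [ 0.575 -0.098  0.02 ]
cam in tool [ 0.06700113  0.00041088 -0.12559736] 
 [[-9.62211940e-01  2.72300895e-01 -6.35820263e-04]
 [ 2.72301541e-01  9.62210943e-01 -1.40439212e-03]
 [ 2.29375983e-04 -1.52445771e-03 -9.99998812e-01]] 
 [[-0.    1.   -0.  ]
 [-0.96 -0.   -0.26]
 [-0.26  0.    0.96]] 336.53674264505 255.53725004291383 187.53605899956412
```

Request:
{"fn": "drive_tool", "kwargs": {"moves": [[[0, 0, -0.138], [0, 0, -0.02], 0.085], [[0, 0, -0.138], [0, 0, -0.02], 0.085], [[0, 0, 0], [-0.02, -0.04, -0.01], 0.085], [[0, 0, 0], [-0.026, -0.046, -0.01], 0.085], [[0, 0, 0], [-0.026, -0.046, -0.01], 0.085]]}}

```text
time: 0.82
eef_pos: [0.2562, 0.5161, 0.3183]
tcp_rot: [-0.0, 1.0, -0.0, 0.0]
contact_force: [0.5, 0.2, 0.3]
opening: 0.998
finger_force: 0.0
```

Request:
{"fn": "drive_tool", "kwargs": {"moves": [[[0, 0, 0], [-0.026, -0.046, -0.01], 0.085], [[0, 0, 0], [-0.026, -0.046, -0.01], 0.085], [[0, 0, 0], [-0.026, -0.046, -0.01], 0.085], [[0, 0, 0], [-0.026, -0.046, -0.01], 0.085], [[0, 0, 0], [-0.026, -0.046, 0], 0.085]]}}

```text
time: 1.45
eef_pos: [0.3866, 0.2861, 0.3595]
tcp_rot: [-0.0, 1.0, 0.001, 0.001]
contact_force: [0.7, -0.4, -0.1]
opening: 0.992
finger_force: 0.0
```

Request:
{"fn": "drive_tool", "kwargs": {"moves": [[[0, 0, 0], [-0.026, -0.046, 0], 0.085], [[0, 0, 0], [-0.026, -0.046, 0], 0.085], [[0, 0, 0], [-0.026, -0.046, 0], 0.085], [[0, 0, 0], [-0.026, -0.046, 0], 0.085], [[0, 0, 0], [-0.026, -0.046, 0], 0.085]]}}

```text
time: 2.08
eef_pos: [0.5164, 0.0559, 0.3583]
tcp_rot: [0.0, 1.0, 0.0, 0.0]
contact_force: [-0.4, 0.5, -0.7]
opening: 0.994
finger_force: 0.0
```

Request:
{"fn": "drive_tool", "kwargs": {"moves": [[[0, 0, 0], [-0.02, -0.04, 0], 0.085], [[0, 0, 0], [0, 0, 0], 0.085], [[0, 0, 0], [0, 0, 0], 0.085]]}}

```text
time: 2.45
eef_pos: [0.5356, 0.0179, 0.358]
tcp_rot: [-0.0, 1.0, 0.0, -0.0]
contact_force: [-0.6, 0.6, 0.7]
opening: 0.997
finger_force: 0.0
```

Run:
```python
from plant import ctrl
from h import *
w=ctrl.read_camera("wrist"); np.save("w1.npy",w,allow_pickle=True)
cv2.imwrite("pics/w1.png",cv2.resize(w["image"][:,:,::-1],(800,600),interpolation=cv2.INTER_CUBIC))
st=ctrl.get_state(); print(st["time"],st["eef_pos"],Ro.from_quat(st["tcp_rot"]).as_matrix().round(3),st["contact_force"],st["qpos"])
```

```text
2.5 [0.53548539 0.01837986 0.35825322] [[-1.    -0.001 -0.   ]
 [-0.001  1.     0.   ]
 [ 0.     0.    -1.   ]] [ 0.19836484  0.22255363 -0.52583921] [-1.55318255e-01 -8.88582248e-02  1.78321076e+00  4.13233258e-04
  1.44762019e+00 -1.72717903e+00]
```

View pics/w1.png

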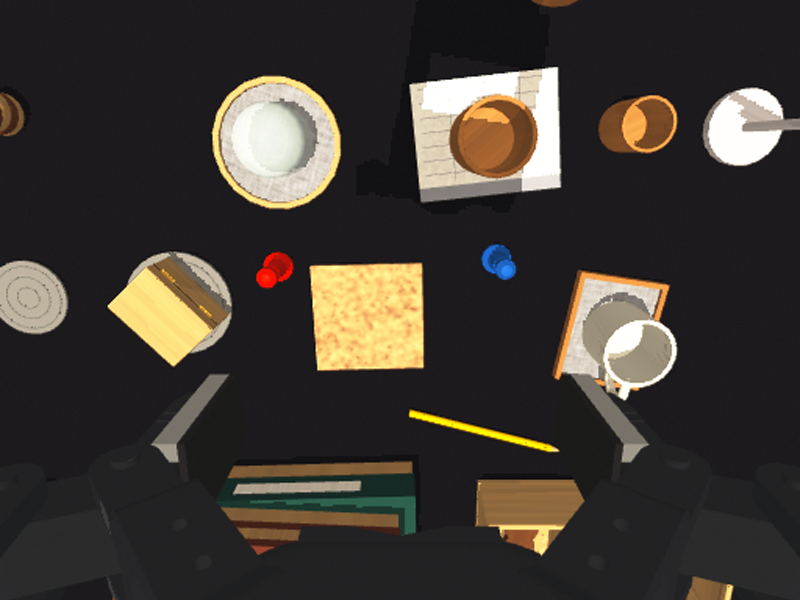

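Everything is in this wrist view:
- cork mat corners near (310,266) to (424,369)
- round tray centred at (276,142), with the paperweight in it
- pad around (488,135), cup rim centred at (495,137)
- box on the coaster at about (162,312), hinge side facing up and to the right
- mug rim centred at (640,354), handle towards (622,392)

Next I'll measure these by ray casting.

```bash
cat >> h.py <<'E'
def circ(P):
    A=np.c_[2*P[:,:2],np.ones(len(P))]; b=(P[:,:2]**2).sum(1); s=np.linalg.lstsq(A,b,rcond=None)[0]
    return s[:2].round(4),np.sqrt(s[2]+s[0]**2+s[1]**2).round(4)
E
python3 - <<'E'
from h import *
c=np.load("w1.npy",allow_pickle=True).item(); s=.64
C=lambda p,z:cast(c,np.array(p)*s,z)
def quad(n,p,z):
    P=C(p,z)[:,:2]; e=np.roll(P,-1,0)-P; print(n,P.mean(0).round(4),np.linalg.norm(e,axis=1).round(4),np.degrees(np.arctan2(e[:,1],e[:,0])).round(1))
quad("cork",[(310,266),(422,263),(424,369),(318,370)],.006)
quad("pad",[(410,84),(557,68),(561,187),(421,202)],.006)
quad("boxtop",[(108,306),(149,265),(216,328),(174,366)],.052)
P=C([(669,285),(580,271),(554,378)],.01)[:,:2]
print("tray",((P[0]+P[2])/2).round(4),np.linalg.norm(np.diff(P,axis=0),axis=1),np.degrees(np.arctan2(*np.diff(P,axis=0).T[::-1])))
print("ctray",circ(C([(212,142),(341,142),(276,76),(276,209)],.01)))
print("coaster",circ(C([(231,300),(222,274),(175,252),(140,265),(231,318),(215,340),(195,353)],.006)))
print("cuprim",circ(C([(450,140),(537,136),(496,94),(492,179)],.078)))
print("mugrim",circ(C([(604,352),(677,350),(640,320),(638,388)],.068)))
print("small",circ(C([(25,262),(67,300),(38,334),(5,325)],.006)))
print("mughandle",C([(622,396),(610,378),(632,386)],.06).round(3))
print("pw base",circ(C([(231,140),(240,166),(268,176),(295,170)],.012)), "top outline",circ(C([(231,140),(240,118),(265,101),(300,104),(315,120)],.04)))
print("clip",circ(C([(703,140),(783,125),(745,88),(740,166)],.005)),"small cup",circ(C([(622,125),(677,122),(650,96),(648,152)],.05)))
# colour-mask circle of tray rim & cork
im=c["image"]; hsv=cv2.cvtColor(im,cv2.COLOR_RGB2HSV)
m=(hsv[...,2]>60).astype(np.uint8); k,l,stt,ce=cv2.connectedComponentsWithStats(m)
for n,u,v,z in [("cork",370,318,.006),("ctray",276,82,.01)]:
    i=l[int(v*s),int(u*s)]; ct=max(cv2.findContours((l==i).astype(np.uint8),0,1)[0],key=cv2.contourArea)[:,0]
    W=cast(c,ct,z); print(n,stt[i], circ(W) if n=="ctray" else cv2.minAreaRect(np.float32(W[:,:2]*1000)))
E
```

```text
cork [ 0.6249 -0.0105] [0.1041 0.1062 0.104  0.1044] [  91.5    1.7  -89.5 -178.3]
pad [0.4588 0.0955] [0.1246 0.0993 0.1256 0.0998] [  95.8    6.5  -84.  -174.1]
boxtop [ 0.6083 -0.1856] [0.0534 0.0756 0.0538 0.0748] [ 132.1   42.4  -48.8 -137.9]
tray [0.6381 0.2201] [0.08519683 0.10842588] [-99.09704709  -8.37566168]
ctray (array([ 0.4651, -0.0874]), np.float64(0.0557))
coaster (array([ 0.6095, -0.1891]), np.float64(0.0496))
cuprim (array([0.4606, 0.0886]), np.float64(0.0312))
mugrim (array([0.6371, 0.2229]), np.float64(0.031))
small (array([ 0.6051, -0.3321]), np.float64(0.0363))
mughandle [[0.68  0.216 0.06 ]
 [0.662 0.203 0.06 ]
 [0.67  0.223 0.06 ]]
pw base (array([ 0.4609, -0.0939]), np.float64(0.0327)) top outline (array([ 0.4691, -0.0791]), np.float64(0.0386))
clip (array([0.4514, 0.3179]), np.float64(0.0336)) small cup (array([0.4503, 0.2158]), np.float64(0.0213))
cork [ 198  168   74   70 4853] ((623.9925537109375, -11.14892578125), (106.81826782226562, 105.93296813964844), 1.4111477136611938)
ctray [ 135   48   84   86 5580] (array([ 0.4644, -0.0879]), np.float64(0.0553))
```

Measured sizes agree with the given ones, so I'll act on them. The first move is the dice cup to the cork mat.

Request:
{"fn": "drive_tool", "kwargs": {"moves": [[[0, 0, 0], [0.038, 0.035, 0.03], 0.085], [[0, 0, 0], [0.037, 0.035, 0.03], 0.085], [[0, 0, 0], [0, 0, 0.05], 0.085], [[0, 0, 0], [0, 0, 0.05], 0.085], [[0, 0, 0], [0, 0, 0.03], 0.085]]}}

```text
time: 3.12
eef_pos: [0.4587, 0.0891, 0.166]
tcp_rot: [-0.001, 1.0, 0.0, -0.001]
contact_force: [0.0, 0.1, 1.3]
opening: 0.995
finger_force: 0.0
```

Run:
```python
from plant import ctrl
from h import *
w=ctrl.read_camera("wrist")
cv2.imwrite("pics/w2.png",w["image"][:,:,::-1])
st=ctrl.get_state(); print(st["time"],st["eef_pos"],st["contact_force"])
for X in [(.4606,.0886,.078),(.4906,.0886,.078),(.4606,.1186,.078)]: print(proj(w,X).round())
```

```text
3.175 [0.45667764 0.0889723  0.16239687] [-1.4234464  -1.42951577 -2.67024839]
[[254. 202.]]
[[254. 244.]]
[[299. 202.]]
```

View pics/w2.png

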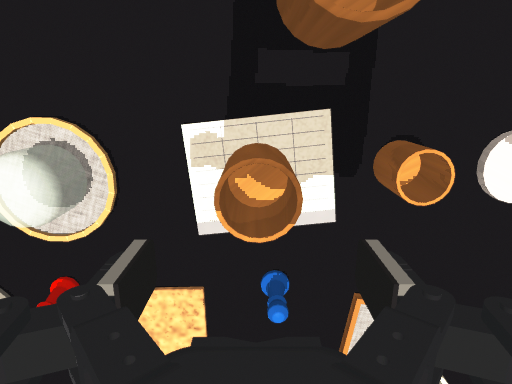

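The cup rim is centred at (258,199), against a prediction of (254,202). That puts it about 2 mm further in +y, so I'll correct by 2 mm and descend.

Request:
{"fn": "drive_tool", "kwargs": {"moves": [[[0, 0, 0], [0, 0.002, 0.04], 0.085], [[0, 0, 0], [0, 0, 0.04], 0.085], [[0, 0, 0], [0, 0, 0.022], 0.085], [[0, 0, 0], [0, 0, 0.01], 0.085], [[0, 0, 0], [0, 0, 0], 0.085]]}}

```text
time: 3.8
eef_pos: [0.461, 0.0901, 0.0568]
tcp_rot: [-0.001, 1.0, 0.0, 0.0]
contact_force: [-0.2, -0.5, 0.8]
opening: 0.993
finger_force: 0.0
```

Request:
{"fn": "drive_tool", "kwargs": {"moves": [[[0, 0, 0], [0, 0, 0], 0.05], [[0, 0, 0], [0, 0, 0], 0.05], [[0, 0, 0], [0, 0, 0], 0.05], [[0, 0, 0], [0, 0, 0], 0.05]], "grip_force": 35}}

```text
time: 4.3
eef_pos: [0.4623, 0.0896, 0.058]
tcp_rot: [-0.0, 1.0, 0.0, 0.001]
contact_force: [-1.2, 0.6, 6.3]
opening: 0.683
finger_force: 38.4
```

Request:
{"fn": "drive_tool", "kwargs": {"moves": [[[0, 0, 0], [0, 0, -0.03], 0.05], [[0, 0, 0], [0, 0, -0.05], 0.05], [[0, 0, 0], [0, 0, -0.05], 0.05], [[0, 0, 0], [-0.03, -0.019, -0.01], 0.05], [[0, 0, 0], [-0.04, -0.025, 0], 0.05]]}}

```text
time: 4.92
eef_pos: [0.532, 0.0455, 0.1985]
tcp_rot: [-0.001, 1.0, -0.0, 0.002]
contact_force: [-0.1, 0.2, -1.4]
opening: 0.684
finger_force: 38.3
```

Request:
{"fn": "drive_tool", "kwargs": {"moves": [[[0, 0, 0], [-0.04, -0.025, 0], 0.05], [[0, 0, 0], [-0.04, -0.025, 0], 0.05], [[0, 0, 0], [-0.013, -0.007, 0.02], 0.05], [[0, 0, 0], [0, 0, 0.03], 0.05], [[0, 0, 0], [0, 0, 0.03], 0.05]]}}

```text
time: 5.55
eef_pos: [0.6237, -0.0117, 0.115]
tcp_rot: [0.0, 1.0, 0.0, -0.0]
contact_force: [0.2, 0.4, -1.4]
opening: 0.684
finger_force: 38.3
```

Request:
{"fn": "drive_tool", "kwargs": {"moves": [[[0, 0, 0], [0, 0, 0.03], 0.05], [[0, 0, 0], [0, 0, 0.02], 0.05], [[0, 0, 0], [0, 0, 0.005], 0.05], [[0, 0, 0], [0, 0, 0.002], 0.05], [[0, 0, 0], [0, 0, 0.0], 0.05]]}}

```text
time: 6.18
eef_pos: [0.6248, -0.0116, 0.0606]
tcp_rot: [-0.0, 1.0, -0.0, 0.001]
contact_force: [-0.5, -0.4, -0.9]
opening: 0.683
finger_force: 38.3
```

Request:
{"fn": "drive_tool", "kwargs": {"moves": [[[0, 0, 0], [0, 0, 0.0015], 0.05], [[0, 0, 0], [0, 0, 0.001], 0.05], [[0, 0, 0], [0, 0, 0.0], 0.05]]}}

```text
time: 6.55
eef_pos: [0.6245, -0.0115, 0.0581]
tcp_rot: [-0.0, 1.0, -0.0, 0.001]
contact_force: [-2.1, 0.6, 5.8]
opening: 0.682
finger_force: 38.8
```

Request:
{"fn": "drive_tool", "kwargs": {"moves": [[[0, 0, 0], [0, 0, 0], 0.085], [[0, 0, 0], [0, 0, 0], 0.085], [[0, 0, 0], [0, 0, 0], 0.085], [[0, 0, 0], [0, 0, -0.03], 0.085], [[0, 0, 0], [0, 0, -0.05], 0.085]]}}

```text
time: 7.18
eef_pos: [0.6221, -0.0112, 0.1348]
tcp_rot: [-0.0, 1.0, 0.001, -0.003]
contact_force: [1.3, -1.2, 0.1]
opening: 0.994
finger_force: 0.0
```

Request:
{"fn": "drive_tool", "kwargs": {"moves": [[[0, 0, 0], [0.02, -0.01, -0.04], 0.085], [[0, 0, 0], [0.04, -0.02, 0], 0.085], [[0, 0, 0], [0.04, -0.02, 0], 0.085], [[0, 0, 0], [0.04, -0.02, 0], 0.085], [[0, 0, 0], [0.021, -0.0085, 0], 0.085]]}}

```text
time: 7.8
eef_pos: [0.4611, -0.0905, 0.1765]
tcp_rot: [0.0, 1.0, 0.0, -0.0]
contact_force: [0.0, -0.5, -0.1]
opening: 0.995
finger_force: 0.0
```

Request:
{"fn": "drive_tool", "kwargs": {"moves": [[[0, 0, 0], [0, 0, 0.03], 0.085], [[0, 0, 0], [0, 0, 0], 0.085], [[0, 0, 0], [0, 0, 0], 0.085]]}}

```text
time: 8.18
eef_pos: [0.4634, -0.09, 0.1475]
tcp_rot: [-0.0, 1.0, -0.0, 0.0]
contact_force: [-0.1, -0.2, 1.3]
opening: 0.998
finger_force: 0.0
```

Run:
```python
from plant import ctrl
from h import *
w=ctrl.read_camera("wrist"); np.save("w3.npy",w,allow_pickle=True)
cv2.imwrite("pics/w3.png",cv2.resize(w["image"][:,:,::-1],(800,600),interpolation=cv2.INTER_CUBIC))
st=ctrl.get_state(); print(st["time"],st["eef_pos"],st["contact_force"])
for X in [(.4635,-.09,.006),(.4635,-.12,.012),(.4635,-.06,.012)]: print(proj(w,X).round()/.64)
```

```text
8.225 [ 0.46371772 -0.09011089  0.14783039] [0.86534461 0.77518064 0.27696652]
[[398.4375 281.25  ]]
[[339.0625 284.375 ]]
[[456.25  284.375]]
```

View pics/w3.png

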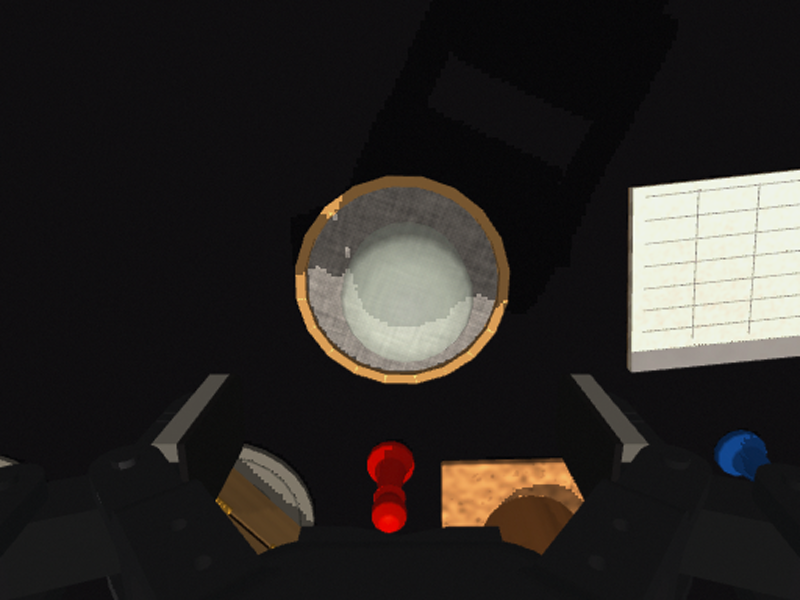

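Run:
```python
from h import *
c=np.load("w3.npy",allow_pickle=True).item(); s=.64
C=lambda p,z:cast(c,np.array(p)*s,z)[:,:2].round(4)
print(C([(407,222)],.009)+[.03,0],C([(407,362)],.046)-[.03,0],C([(343,290)],.046)+[0,.03],C([(472,290)],.046)-[0,.03])
print("tray",circ(C([(295,280),(510,280),(403,176),(403,384)],.01)))
```

```text
[[ 0.4622 -0.0856]] [[ 0.4623 -0.0859]] [[ 0.4576 -0.0847]] [[ 0.4576 -0.087 ]]
tray (array([ 0.465 , -0.0878]), np.float64(0.0554))
```

The paperweight is at (0.462,−0.086), and two independent edges agree on that. I'll correct and grasp it.

Request:
{"fn": "drive_tool", "kwargs": {"moves": [[[0, 0, 0], [0.0015, 0.004, 0.03], 0.085], [[0, 0, 0], [0, 0, 0.04], 0.085], [[0, 0, 0], [0, 0, 0.03], 0.085], [[0, 0, 0], [0, 0, 0.015], 0.085], [[0, 0, 0], [0, 0, 0], 0.085]]}}

```text
time: 8.85
eef_pos: [0.4615, -0.0859, 0.0317]
tcp_rot: [-0.0, 1.0, 0.0, -0.0]
contact_force: [-0.6, -0.2, 0.5]
opening: 0.992
finger_force: 0.0
```

Request:
{"fn": "drive_tool", "kwargs": {"moves": [[[0, 0, 0], [0, 0, 0], 0.05], [[0, 0, 0], [0, 0, 0], 0.05], [[0, 0, 0], [0, 0, 0], 0.05], [[0, 0, 0], [0, 0, 0], 0.05]], "grip_force": 60}}

```text
time: 9.35
eef_pos: [0.463, -0.0867, 0.0339]
tcp_rot: [-0.0, 1.0, -0.001, 0.002]
contact_force: [-1.5, -0.0, 6.4]
opening: 0.683
finger_force: 64.7
```

Request:
{"fn": "drive_tool", "kwargs": {"moves": [[[0, 0, 0], [0, 0, -0.02], 0.05], [[0, 0, 0], [0, 0, -0.03], 0.05], [[0, 0, 0], [0, 0, -0.03], 0.05], [[0, 0, 0], [0, 0, -0.03], 0.05], [[0, 0, 0], [0, 0, 0], 0.05]]}}

```text
time: 9.98
eef_pos: [0.4629, -0.0865, 0.1442]
tcp_rot: [-0.0, 1.0, -0.001, 0.003]
contact_force: [0.7, 0.2, -4.0]
opening: 0.684
finger_force: 66.0
```

Request:
{"fn": "drive_tool", "kwargs": {"moves": [[[0, 0, 0], [0.002, 0.03, 0], 0.05], [[0, 0, 0], [0.001, 0.045, 0], 0.05], [[0, 0, 0], [0, 0.045, 0], 0.05], [[0, 0, 0], [0, 0.045, 0], 0.05], [[0, 0, 0], [0, 0.017, 0], 0.05]]}}

```text
time: 10.6
eef_pos: [0.4566, 0.0979, 0.1397]
tcp_rot: [-0.001, 1.0, 0.0, -0.002]
contact_force: [-0.2, 0.4, -3.9]
opening: 0.682
finger_force: 66.1
```

Request:
{"fn": "drive_tool", "kwargs": {"moves": [[[0, 0, 0], [0, 0, 0.04], 0.05], [[0, 0, 0], [0, 0, 0.04], 0.05], [[0, 0, 0], [0, 0, 0.022], 0.05], [[0, 0, 0], [0, 0, 0.005], 0.05], [[0, 0, 0], [0, 0, 0], 0.05]]}}

```text
time: 11.22
eef_pos: [0.458, 0.0956, 0.0343]
tcp_rot: [0.0, 1.0, -0.0, -0.001]
contact_force: [-0.2, 0.3, -3.3]
opening: 0.683
finger_force: 66.2
```

Request:
{"fn": "drive_tool", "kwargs": {"moves": [[[0, 0, 0], [0, 0, 0.001], 0.05], [[0, 0, 0], [0, 0, 0.0005], 0.05], [[0, 0, 0], [0, 0, 0], 0.05]]}}

```text
time: 11.6
eef_pos: [0.4583, 0.0957, 0.034]
tcp_rot: [-0.0, 1.0, -0.0, -0.001]
contact_force: [-5.0, -1.9, 6.3]
opening: 0.685
finger_force: 67.1
```

Request:
{"fn": "drive_tool", "kwargs": {"moves": [[[0, 0, 0], [0, 0, 0], 0.085], [[0, 0, 0], [0, 0, 0], 0.085], [[0, 0, 0], [0, 0, 0], 0.085], [[0, 0, 0], [0, 0, -0.03], 0.085], [[0, 0, 0], [0, 0, -0.05], 0.085]]}}

```text
time: 12.22
eef_pos: [0.4568, 0.096, 0.1124]
tcp_rot: [-0.0, 1.0, 0.0, -0.002]
contact_force: [1.1, -0.6, 0.3]
opening: 0.995
finger_force: 0.0
```

Request:
{"fn": "drive_tool", "kwargs": {"moves": [[[0, 0, 0], [-0.02, -0.01, -0.05], 0.085], [[0, 0, 0], [-0.045, -0.03, 0], 0.085], [[0, 0, 0], [-0.045, -0.03, 0], 0.085], [[0, 0, 0], [-0.045, -0.03, 0], 0.085], [[0, 0, 0], [-0.011, -0.007, 0], 0.085]]}}

```text
time: 12.85
eef_pos: [0.6265, -0.0129, 0.1632]
tcp_rot: [0.001, 1.0, -0.0, 0.001]
contact_force: [-1.6, 0.4, 0.5]
opening: 0.999
finger_force: 0.0
```

Request:
{"fn": "drive_tool", "kwargs": {"moves": [[[0, 0, 0], [0, 0, 0.02], 0.085], [[0, 0, 0], [0, 0, 0], 0.085], [[0, 0, 0], [0, 0, 0], 0.085]]}}

```text
time: 13.22
eef_pos: [0.6231, -0.0098, 0.1426]
tcp_rot: [-0.001, 1.0, 0.0, -0.001]
contact_force: [0.9, 0.7, -0.4]
opening: 0.995
finger_force: 0.0
```

Run:
```python
from plant import ctrl
from h import *
w=ctrl.read_camera("wrist"); np.save("w4.npy",w,allow_pickle=True)
cv2.imwrite("pics/w4.png",cv2.resize(w["image"][:,:,::-1],(800,600),interpolation=cv2.INTER_CUBIC))
st=ctrl.get_state(); print(st["time"],st["eef_pos"],st["contact_force"])
```

```text
13.275 [ 0.62362807 -0.01000927  0.14329614] [0.26862215 0.61603274 0.40370771]
```

View pics/w4.png

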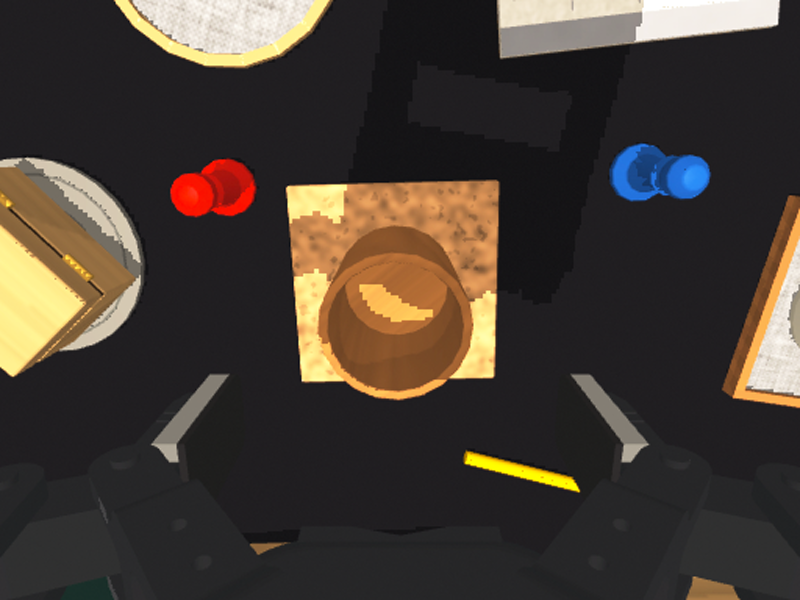

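The cup stands upright on the cork mat, with its rim centred at about (396,326).

Run:
```python
from h import *
c=np.load("w4.npy",allow_pickle=True).item(); s=.64
print(circ(cast(c,np.array([(319,326),(473,326),(396,253),(396,399)])*s,.078)))
```

```text
(array([ 0.6226, -0.0105]), np.float64(0.0294))
```

Request:
{"fn": "drive_tool", "kwargs": {"moves": [[[0, 0, 0], [0, 0, 0.03], 0.085], [[0, 0, 0], [0, 0, 0.03], 0.085], [[0, 0, 0], [0, 0, 0.025], 0.085], [[0, 0, 0], [0, 0, 0], 0.085], [[0, 0, 0], [0, 0, 0], 0.085]]}}

```text
time: 13.9
eef_pos: [0.6252, -0.0108, 0.0599]
tcp_rot: [-0.0, 1.0, -0.0, 0.001]
contact_force: [0.1, 0.1, 0.4]
opening: 0.998
finger_force: 0.0
```

Request:
{"fn": "drive_tool", "kwargs": {"moves": [[[0, 0, 0], [0, 0, 0], 0.05], [[0, 0, 0], [0, 0, 0], 0.05], [[0, 0, 0], [0, 0, 0], 0.05], [[0, 0, 0], [0, 0, 0], 0.05]], "grip_force": 35}}

```text
time: 14.4
eef_pos: [0.6256, -0.0111, 0.0602]
tcp_rot: [-0.0, 1.0, -0.0, 0.001]
contact_force: [-1.2, 0.3, 6.0]
opening: 0.682
finger_force: 38.2
```

Request:
{"fn": "drive_tool", "kwargs": {"moves": [[[0, 0, 0], [0, 0, -0.03], 0.05], [[0, 0, 0], [0, 0, -0.05], 0.05], [[0, 0, 0], [0, 0, -0.03], 0.05], [[0, 0, 0], [0, 0, 0], 0.05], [[0, 0, 0], [0, 0, 0], 0.05]]}}

```text
time: 15.02
eef_pos: [0.6232, -0.0107, 0.1661]
tcp_rot: [-0.0, 1.0, 0.0, -0.002]
contact_force: [0.5, 0.7, -1.6]
opening: 0.684
finger_force: 38.1
```

Request:
{"fn": "drive_tool", "kwargs": {"moves": [[[0, 0, 0], [0.03, -0.015, -0.01], 0.05], [[0, 0, 0], [0.045, -0.022, 0], 0.05], [[0, 0, 0], [0.045, -0.022, 0], 0.05], [[0, 0, 0], [0.0375, -0.018, 0], 0.05], [[0, 0, 0], [0, 0, 0.03], 0.05]]}}

```text
time: 15.65
eef_pos: [0.4653, -0.0888, 0.1477]
tcp_rot: [0.001, 1.0, -0.0, 0.0]
contact_force: [0.2, 0.0, -0.6]
opening: 0.68
finger_force: 38.1
```

Request:
{"fn": "drive_tool", "kwargs": {"moves": [[[0, 0, 0], [0, 0, 0.04], 0.05], [[0, 0, 0], [0, 0, 0.03], 0.05], [[0, 0, 0], [0, 0, 0.015], 0.05], [[0, 0, 0], [0, 0, 0.004], 0.05], [[0, 0, 0], [0, 0, 0], 0.05]]}}

```text
time: 16.27
eef_pos: [0.4667, -0.0877, 0.0594]
tcp_rot: [-0.0, 1.0, 0.0, -0.001]
contact_force: [-1.9, 0.8, 3.9]
opening: 0.675
finger_force: 38.3
```

Request:
{"fn": "drive_tool", "kwargs": {"moves": [[[0, 0, 0], [0, 0, 0], 0.085], [[0, 0, 0], [0, 0, 0], 0.085], [[0, 0, 0], [0, 0, 0], 0.085], [[0, 0, 0], [0, 0, -0.04], 0.085], [[0, 0, 0], [0, 0, -0.06], 0.085]]}}

```text
time: 16.9
eef_pos: [0.4653, -0.0874, 0.1583]
tcp_rot: [-0.0, 1.0, 0.001, -0.003]
contact_force: [1.3, -1.8, -0.2]
opening: 1.001
finger_force: 0.0
```

Request:
{"fn": "drive_tool", "kwargs": {"moves": [[[0, 0, 0], [-0.024, 0.044, -0.02], 0.085], [[0, 0, 0], [-0.024, 0.044, 0], 0.085], [[0, 0, 0], [-0.024, 0.044, 0], 0.085], [[0, 0, 0], [-0.024, 0.044, 0], 0.085], [[0, 0, 0], [-0.024, 0.044, 0], 0.085]]}}

```text
time: 17.52
eef_pos: [0.5875, 0.1336, 0.1792]
tcp_rot: [-0.0, 1.0, -0.0, 0.0]
contact_force: [-0.1, -0.5, -0.0]
opening: 0.997
finger_force: 0.0
```

Request:
{"fn": "drive_tool", "kwargs": {"moves": [[[0, 0, 0], [-0.024, 0.044, 0], 0.085], [[0, 0, 0], [-0.024, 0.044, 0], 0.085], [[0, 0, 0.157], [0, 0, 0], 0.085], [[0, 0, 0], [0, 0, 0], 0.085], [[0, 0, 0], [0, 0, 0], 0.085]]}}

```text
time: 18.15
eef_pos: [0.6347, 0.2196, 0.1791]
tcp_rot: [0.078, 0.997, -0.0, -0.0]
contact_force: [-0.1, -1.6, -0.0]
opening: 0.996
finger_force: 0.0
```

Run:
```python
from plant import ctrl
from h import *
w=ctrl.read_camera("wrist"); np.save("w5.npy",w,allow_pickle=True)
cv2.imwrite("pics/w5.png",cv2.resize(w["image"][:,:,::-1],(800,600),interpolation=cv2.INTER_CUBIC))
st=ctrl.get_state(); print(st["time"],st["eef_pos"],Ro.from_quat(st["tcp_rot"]).as_matrix().round(3))
```

```text
18.2 [0.63471506 0.21948452 0.17928178] [[-0.988  0.155 -0.   ]
 [ 0.155  0.988 -0.   ]
 [ 0.    -0.    -1.   ]]
```

View pics/w5.png

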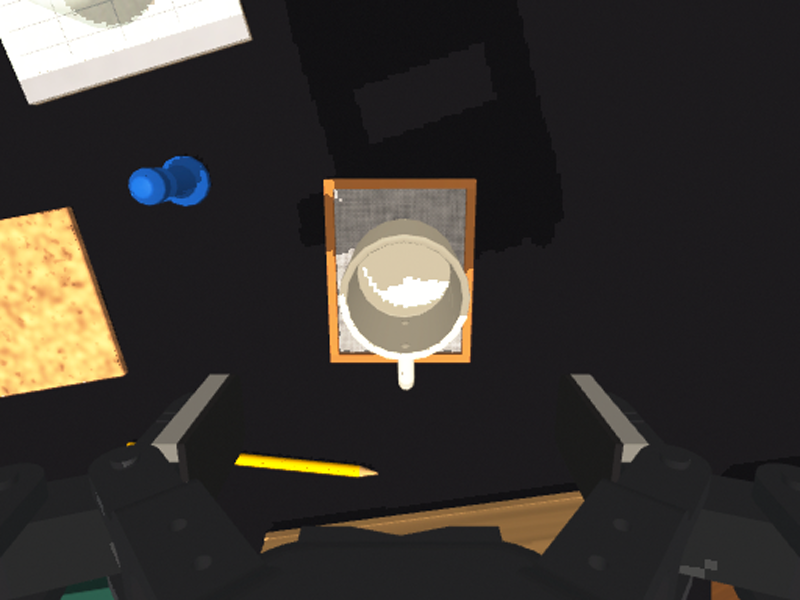

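The mug handle points straight down the image at (405,372), so the grip yaw is right. The rim is centred at (405,297), and the tray corners are (325,180), (476,180), (470,362) and (331,361).

Run:
```python
from h import *
c=np.load("w5.npy",allow_pickle=True).item(); s=.64
C=lambda p,z:cast(c,np.array(p)*s,z)[:,:2]
m,r=circ(C([(339,297),(470,297),(405,234),(405,360)],.068)); print(m,r)
P=C([(325,180),(476,180),(470,362),(331,361)],.01); e=np.roll(P,-1,0)-P
print(P.mean(0),np.linalg.norm(e,axis=1),np.degrees(np.arctan2(e[:,1],e[:,0])))
d=m-[.6347,.2195]; print("tool shift",[-.988*d[0]+.155*d[1],.155*d[0]+.988*d[1]])
```

```text
[0.6361 0.2224] 0.0307
[0.63803828 0.22039495] [0.08292123 0.10751427 0.08382898 0.10684756] [ 81.05446951  -8.66129283 -99.40075695 170.85512485]
tool shift [np.float64(-0.0009336999999999594), np.float64(0.0030821999999999794)]
```

Request:
{"fn": "drive_tool", "kwargs": {"moves": [[[0, 0, 0], [-0.001, 0.003, 0.04], 0.085], [[0, 0, 0], [0, 0, 0.05], 0.085], [[0, 0, 0], [0, 0, 0.03], 0.085], [[0, 0, 0], [0, 0, 0.012], 0.085], [[0, 0, 0], [0, 0, 0], 0.085]]}}

```text
time: 18.82
eef_pos: [0.6362, 0.2225, 0.0472]
tcp_rot: [0.078, 0.997, -0.0, -0.0]
contact_force: [0.3, 1.3, 0.2]
opening: 0.994
finger_force: 0.0
```

Request:
{"fn": "drive_tool", "kwargs": {"moves": [[[0, 0, 0], [0, 0, 0], 0.05], [[0, 0, 0], [0, 0, 0], 0.05], [[0, 0, 0], [0, 0, 0], 0.05], [[0, 0, 0], [0, 0, 0], 0.05]], "grip_force": 40}}

```text
time: 19.32
eef_pos: [0.638, 0.2232, 0.0499]
tcp_rot: [0.078, 0.997, 0.0, 0.002]
contact_force: [0.5, -0.0, 6.2]
opening: 0.698
finger_force: 45.3
```

Request:
{"fn": "drive_tool", "kwargs": {"moves": [[[0, 0, 0], [0, 0, -0.03], 0.05], [[0, 0, 0], [0, 0, -0.05], 0.05], [[0, 0, 0], [0, 0, -0.03], 0.05], [[0, 0, -0.157], [0, 0, 0], 0.05], [[0, 0, 0], [0, 0, 0], 0.05]]}}

```text
time: 19.95
eef_pos: [0.6358, 0.2229, 0.157]
tcp_rot: [0.001, 1.0, -0.0, -0.0]
contact_force: [0.2, 0.8, -2.3]
opening: 0.702
finger_force: 44.5
```

Request:
{"fn": "drive_tool", "kwargs": {"moves": [[[0, 0, 0], [0.003, -0.034, 0], 0.05], [[0, 0, 0], [0.003, -0.05, 0], 0.05], [[0, 0, 0], [0.003, -0.05, 0], 0.05], [[0, 0, 0], [0.003, -0.05, 0], 0.05], [[0, 0, 0], [0.001, -0.05, 0], 0.05]]}}

```text
time: 20.58
eef_pos: [0.6221, -0.0124, 0.1558]
tcp_rot: [0.001, 1.0, 0.0, -0.001]
contact_force: [0.7, -0.1, -1.2]
opening: 0.7
finger_force: 44.5
```

Request:
{"fn": "drive_tool", "kwargs": {"moves": [[[0, 0, 0], [0, 0, 0.04], 0.05], [[0, 0, 0], [0, 0, 0.04], 0.05], [[0, 0, 0], [0, 0, 0.022], 0.05], [[0, 0, 0], [0, 0, 0.006], 0.05], [[0, 0, 0], [0, 0, 0], 0.05]]}}

```text
time: 21.2
eef_pos: [0.6238, -0.0109, 0.0497]
tcp_rot: [0.0, 1.0, -0.0, 0.0]
contact_force: [-0.0, 0.5, -2.2]
opening: 0.701
finger_force: 45.1
```

Request:
{"fn": "drive_tool", "kwargs": {"moves": [[[0, 0, 0], [0, 0, 0.001], 0.05], [[0, 0, 0], [0, 0, 0.001], 0.05], [[0, 0, 0], [0, 0, 0], 0.05]]}}

```text
time: 21.58
eef_pos: [0.6241, -0.0109, 0.0495]
tcp_rot: [0.0, 1.0, -0.0, 0.0]
contact_force: [-2.7, 1.1, 8.0]
opening: 0.7
finger_force: 46.1
```

Request:
{"fn": "drive_tool", "kwargs": {"moves": [[[0, 0, 0], [0, 0, 0], 0.085], [[0, 0, 0], [0, 0, 0], 0.085], [[0, 0, 0], [0, 0, 0], 0.085], [[0, 0, 0], [0, 0, -0.04], 0.085], [[0, 0, 0], [0, 0, -0.05], 0.085]]}}

```text
time: 22.2
eef_pos: [0.6221, -0.011, 0.1363]
tcp_rot: [0.0, 1.0, 0.0, -0.002]
contact_force: [0.9, -0.1, -0.5]
opening: 0.998
finger_force: 0.0
```

Request:
{"fn": "drive_tool", "kwargs": {"moves": [[[0, 0, 0.18], [0, 0, -0.05], 0.085], [[0, 0, 0.18], [0, 0, 0], 0.085], [[0, 0, 0.18], [0, 0, 0], 0.085], [[0, 0, 0.18], [0, 0, 0], 0.085], [[0, 0, 0.18], [0, 0, 0], 0.085]]}}

```text
time: 22.82
eef_pos: [0.6232, -0.0111, 0.187]
tcp_rot: [0.438, 0.899, -0.0, -0.0]
contact_force: [-0.8, 0.3, 0.5]
opening: 0.997
finger_force: 0.0
```

Request:
{"fn": "drive_tool", "kwargs": {"moves": [[[0, 0, 0.18], [0, 0, 0], 0.085], [[0, 0, 0.18], [0, 0, 0], 0.085], [[0, 0, 0.18], [0, 0, 0], 0.085], [[0, 0, 0.18], [0, 0, 0], 0.085], [[0, 0, 0.18], [0, 0, 0], 0.085]]}}

```text
time: 23.45
eef_pos: [0.6233, -0.0111, 0.187]
tcp_rot: [0.785, 0.619, -0.0, -0.0]
contact_force: [-0.5, 0.8, -0.4]
opening: 0.995
finger_force: 0.0
```

Request:
{"fn": "drive_tool", "kwargs": {"moves": [[[0, 0, 0.18], [0, 0, 0], 0.085], [[0, 0, 0.18], [0, 0, 0], 0.085], [[0, 0, 0.18], [0, 0, 0], 0.085], [[0, 0, 0.07], [0, 0, 0], 0.085], [[0, 0, 0], [0, 0, 0], 0.085]]}}

```text
time: 24.08
eef_pos: [0.6233, -0.0111, 0.187]
tcp_rot: [0.934, 0.358, -0.0, -0.0]
contact_force: [-0.1, 0.1, -0.3]
opening: 0.998
finger_force: 0.0
```

Request:
{"fn": "drive_tool", "kwargs": {"moves": [[[0, 0, 0], [-0.032, 0.03, 0], 0.085], [[0, 0, 0], [-0.032, 0.03, 0], 0.085], [[0, 0, 0], [-0.032, 0.03, 0], 0.085], [[0, 0, 0], [-0.033, 0.029, 0], 0.085], [[0, 0, 0], [0, 0, 0], 0.085]]}}

```text
time: 24.7
eef_pos: [0.6065, -0.1888, 0.1872]
tcp_rot: [0.934, 0.356, -0.0, 0.0]
contact_force: [0.1, -0.3, 0.4]
opening: 0.994
finger_force: 0.0
```

Run:
```python
from plant import ctrl
from h import *
w=ctrl.read_camera("wrist"); np.save("w6.npy",w,allow_pickle=True)
cv2.imwrite("pics/w6.png",cv2.resize(w["image"][:,:,::-1],(800,600),interpolation=cv2.INTER_CUBIC))
st=ctrl.get_state(); print(st["time"],st["eef_pos"],Ro.from_quat(st["tcp_rot"]).as_matrix().round(3),st["qpos"])
```

```text
24.75 [ 0.60663286 -0.18711213  0.18714013] [[ 0.745  0.667 -0.   ]
 [ 0.667 -0.745  0.   ]
 [ 0.    -0.    -1.   ]] [-4.58915114e-01  2.53771444e-01  1.73201336e+00  3.35463458e-04
  1.15609355e+00  3.81640159e-01]
```

View pics/w6.png

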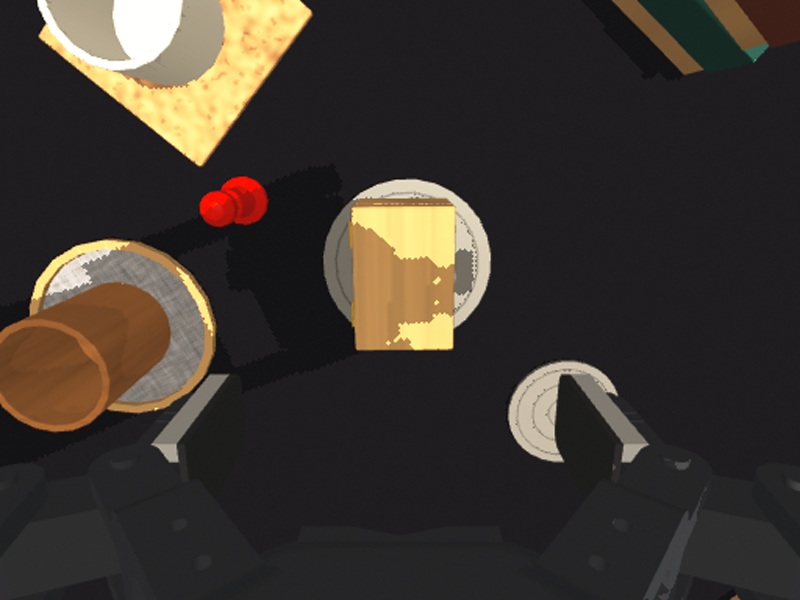

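The box lines up with the jaws; its top corners are (352,206), (455,206), (453,350) and (355,350). The coaster outline runs from column 324 to 491, with its top at row 179.

Run:
```python
from h import *
c=np.load("w6.npy",allow_pickle=True).item(); s=.64
C=lambda p,z:cast(c,np.array(p)*s,z)[:,:2]
P=C([(352,206),(455,206),(453,350),(355,350)],.052); e=np.roll(P,-1,0)-P
print(P.mean(0),np.linalg.norm(e,axis=1),np.degrees(np.arctan2(e[:,1],e[:,0])))
d=P.mean(0)-[.6066,-.1873]; print("tool shift",[.745*d[0]+.667*d[1],.667*d[0]-.745*d[1]])
print("coaster",circ(C([(324,262),(491,262),(408,179),(342,208),(474,210),(470,322)],.006)))
```

```text
[ 0.60952353 -0.18867275] [0.05071338 0.07580043 0.05199939 0.07579911] [ -48.29138398 -137.48508225  131.71508339   41.54282054]
tool shift [np.float64(0.0012624057393943438), np.float64(0.002972687615953263)]
coaster (array([ 0.6093, -0.1926]), np.float64(0.0509))
```

Request:
{"fn": "drive_tool", "kwargs": {"moves": [[[0, 0, 0], [0.001, 0.003, 0.04], 0.085], [[0, 0, 0], [0, 0, 0.05], 0.085], [[0, 0, 0], [0, 0, 0.04], 0.085], [[0, 0, 0], [0, 0, 0.021], 0.085], [[0, 0, 0], [0, 0, 0], 0.085]]}}

```text
time: 25.38
eef_pos: [0.6089, -0.1861, 0.0348]
tcp_rot: [0.934, 0.358, -0.001, -0.001]
contact_force: [0.9, -0.4, 0.4]
opening: 0.995
finger_force: 0.0
```

Request:
{"fn": "drive_tool", "kwargs": {"moves": [[[0, 0, 0], [0, 0, 0], 0.042], [[0, 0, 0], [0, 0, 0], 0.042], [[0, 0, 0], [0, 0, 0], 0.042], [[0, 0, 0], [0, 0, 0], 0.042], [[0, 0, 0], [0, 0, 0], 0.042]], "grip_force": 40}}

```text
time: 26.0
eef_pos: [0.6113, -0.1881, 0.0389]
tcp_rot: [0.934, 0.358, 0.001, 0.001]
contact_force: [-0.6, 0.8, 6.6]
opening: 0.602
finger_force: 44.8
```

Request:
{"fn": "drive_tool", "kwargs": {"moves": [[[0, 0, 0], [0, 0, -0.03], 0.042], [[0, 0, 0], [0, 0, -0.05], 0.042], [[0, 0, 0], [0, 0, -0.05], 0.042], [[0, 0, 0], [0, 0, -0.03], 0.042], [[0, 0, 0], [0, 0, 0], 0.042]]}}

```text
time: 26.62
eef_pos: [0.611, -0.1881, 0.1995]
tcp_rot: [0.934, 0.358, 0.002, 0.002]
contact_force: [1.4, 0.9, -2.0]
opening: 0.602
finger_force: 44.0
```

Request:
{"fn": "drive_tool", "kwargs": {"moves": [[[0, 0, 0.178], [0, 0, 0], 0.042], [[0, 0, 0.178], [0, 0, 0], 0.042], [[0, 0, 0.178], [0, 0, 0], 0.042], [[0, 0, 0.178], [0, 0, 0], 0.042], [[0, 0, 0.176], [0, 0, 0], 0.042]]}}

```text
time: 27.25
eef_pos: [0.6081, -0.1867, 0.1926]
tcp_rot: [0.997, -0.081, -0.003, -0.001]
contact_force: [-0.2, 0.8, -1.2]
opening: 0.599
finger_force: 43.8
```

Request:
{"fn": "drive_tool", "kwargs": {"moves": [[[0, 0, 0], [-0.004, -0.03, 0], 0.042], [[0, 0, 0], [-0.004, -0.05, 0], 0.042], [[0, 0, 0], [-0.004, -0.05, 0], 0.042], [[0, 0, 0], [-0.004, -0.05, 0], 0.042], [[0, 0, 0], [-0.004, -0.05, 0], 0.042]]}}

```text
time: 27.88
eef_pos: [0.624, 0.0445, 0.1928]
tcp_rot: [0.997, -0.078, -0.003, 0.0]
contact_force: [0.4, -0.6, -3.1]
opening: 0.602
finger_force: 43.8
```

Request:
{"fn": "drive_tool", "kwargs": {"moves": [[[0, 0, 0], [-0.004, -0.05, 0], 0.042], [[0, 0, 0], [-0.004, -0.05, 0], 0.042], [[0, 0, 0], [-0.004, -0.05, 0], 0.042], [[0, 0, 0], [-0.004, -0.027, 0], 0.042], [[0, 0, 0], [0, 0, 0], 0.042]]}}

```text
time: 28.5
eef_pos: [0.6355, 0.222, 0.1926]
tcp_rot: [0.997, -0.076, -0.003, 0.001]
contact_force: [0.2, -0.9, -2.7]
opening: 0.604
finger_force: 43.7
```

Run:
```python
from plant import ctrl
from h import *
w=ctrl.read_camera("wrist"); np.save("w7.npy",w,allow_pickle=True)
cv2.imwrite("pics/w7.png",cv2.resize(w["image"][:,:,::-1],(800,600),interpolation=cv2.INTER_CUBIC))
st=ctrl.get_state(); R=Ro.from_quat(st["tcp_rot"]).as_matrix(); print(st["time"],st["eef_pos"],R.round(3),st["qpos"])
d=np.array([.6397,.220])-st["eef_pos"][:2]; print(R[:2,:2].T@d)
```

```text
28.55 [0.63585147 0.22067106 0.19295992] [[ 0.988 -0.154 -0.005]
 [-0.154 -0.988 -0.001]
 [-0.005  0.002 -1.   ]] [ 1.83743868e-01  3.30532238e-01  1.62519475e+00 -5.61305594e-04
  1.19094042e+00  1.90918317e+00]
[3.90590802e-03 7.11100111e-05]
```

View pics/w7.png

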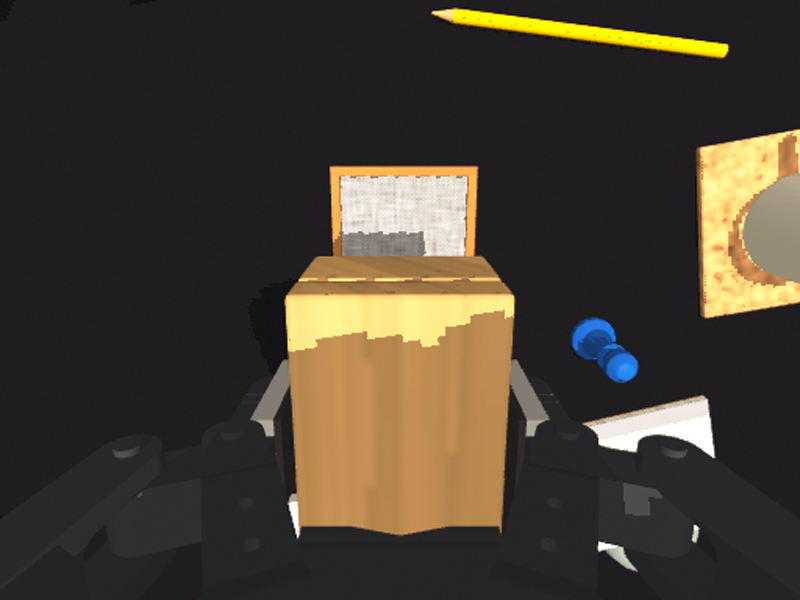

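The box is held level and square to the tray, whose visible corners are (331,167) and (478,167). I'll shift 4 mm along tool x and lower it.

Request:
{"fn": "drive_tool", "kwargs": {"moves": [[[0, 0, 0], [0.004, 0, 0.04], 0.042], [[0, 0, 0], [0, 0, 0.05], 0.042], [[0, 0, 0], [0, 0, 0.04], 0.042], [[0, 0, 0], [0, 0, 0.018], 0.042], [[0, 0, 0], [0, 0, 0], 0.042]]}}

```text
time: 29.18
eef_pos: [0.6403, 0.2185, 0.0464]
tcp_rot: [0.997, -0.079, -0.002, 0.001]
contact_force: [-0.3, -0.1, -2.0]
opening: 0.603
finger_force: 43.7
```

Request:
{"fn": "drive_tool", "kwargs": {"moves": [[[0, 0, 0], [0, 0, 0.003], 0.042], [[0, 0, 0], [0, 0, 0], 0.042], [[0, 0, 0], [0, 0, 0], 0.042]]}}

```text
time: 29.55
eef_pos: [0.6422, 0.2198, 0.0469]
tcp_rot: [0.997, -0.078, 0.001, -0.0]
contact_force: [-0.0, 0.0, -2.1]
opening: 0.602
finger_force: 43.7
```

Request:
{"fn": "drive_tool", "kwargs": {"moves": [[[0, 0, 0], [-0.002, 0, 0.004], 0.042], [[0, 0, 0], [0, 0, 0.003], 0.042], [[0, 0, 0], [0, 0, 0], 0.042], [[0, 0, 0], [0, 0, 0], 0.042]]}}

```text
time: 30.05
eef_pos: [0.6394, 0.2201, 0.039]
tcp_rot: [0.997, -0.078, -0.0, -0.0]
contact_force: [-2.2, 0.0, 3.8]
opening: 0.599
finger_force: 44.5
```

Request:
{"fn": "drive_tool", "kwargs": {"moves": [[[0, 0, 0], [0, 0, 0], 0.085], [[0, 0, 0], [0, 0, 0], 0.085], [[0, 0, 0], [0, 0, 0], 0.085], [[0, 0, 0], [0, 0, -0.04], 0.085], [[0, 0, 0], [0, 0, -0.05], 0.085]]}}

```text
time: 30.68
eef_pos: [0.6382, 0.2196, 0.1272]
tcp_rot: [0.997, -0.078, -0.002, 0.001]
contact_force: [0.9, 0.1, 0.1]
opening: 0.996
finger_force: 0.0
```

Request:
{"fn": "drive_tool", "kwargs": {"moves": [[[0, 0, -0.157], [0, 0, -0.05], 0.085], [[0, 0, 0], [-0.004, 0.045, 0], 0.085], [[0, 0, 0], [-0.004, 0.05, 0], 0.085], [[0, 0, 0], [-0.004, 0.05, 0], 0.085], [[0, 0, 0], [-0.004, 0.05, 0], 0.085]]}}

```text
time: 31.3
eef_pos: [0.6233, 0.0234, 0.1784]
tcp_rot: [1.0, 0.001, 0.0, 0.0]
contact_force: [-0.6, -0.9, -0.1]
opening: 0.996
finger_force: 0.0
```

Request:
{"fn": "drive_tool", "kwargs": {"moves": [[[0, 0, 0], [0, 0.036, 0], 0.085], [[0, 0, 0], [0, 0, 0], 0.085], [[0, 0, 0], [0, 0, 0], 0.085]]}}

```text
time: 31.68
eef_pos: [0.6235, -0.0106, 0.1782]
tcp_rot: [1.0, 0.0, -0.0, -0.0]
contact_force: [0.0, 0.1, 0.4]
opening: 0.994
finger_force: 0.0
```

Run:
```python
from plant import ctrl
from h import *
w=ctrl.read_camera("wrist"); np.save("w8.npy",w,allow_pickle=True)
cv2.imwrite("pics/w8.png",cv2.resize(w["image"][:,:,::-1],(800,600),interpolation=cv2.INTER_CUBIC))
st=ctrl.get_state(); R=Ro.from_quat(st["tcp_rot"]).as_matrix(); print(st["time"],st["eef_pos"],R.round(3))
```

```text
31.725 [ 0.6235436  -0.01015867  0.17823757] [[ 1.     0.002 -0.   ]
 [ 0.002 -1.     0.   ]
 [-0.    -0.    -1.   ]]
```

View pics/w8.png

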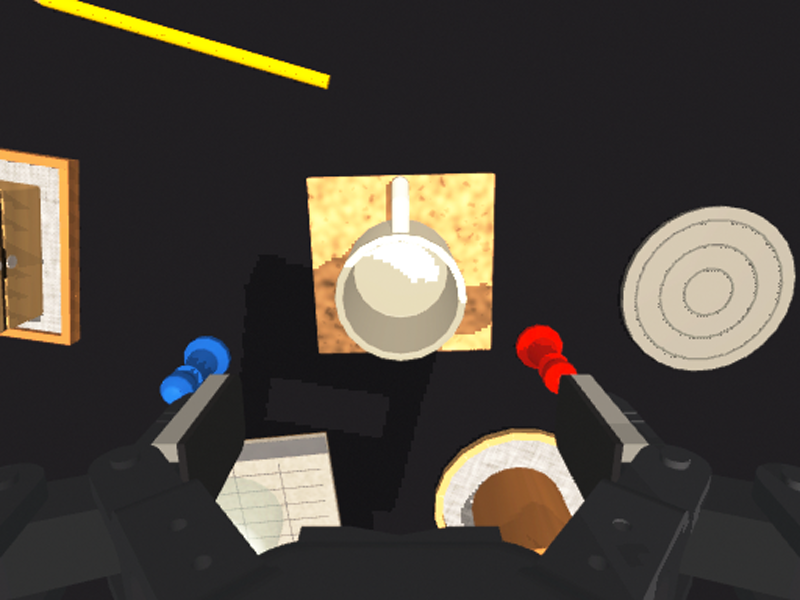

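The mug is upright on the cork mat with its rim centred at (401,297) and its handle straight up the image. The empty coaster is centred at about (708,291).

Run:
```python
from h import *
c=np.load("w8.npy",allow_pickle=True).item(); s=.64
C=lambda p,z:cast(c,np.array(p)*s,z)[:,:2]
print(circ(C([(335,297),(467,297),(401,234),(401,361)],.068)))
print(circ(C([(622,290),(796,272),(720,206),(696,371),(768,222),(645,350)],.006)))
```

```text
(array([ 0.6227, -0.0107]), np.float64(0.0308))
(array([ 0.6095, -0.1912]), np.float64(0.05))
```

Request:
{"fn": "drive_tool", "kwargs": {"moves": [[[0, 0, 0], [0, 0, 0.04], 0.085], [[0, 0, 0], [0, 0, 0.05], 0.085], [[0, 0, 0], [0, 0, 0.03], 0.085], [[0, 0, 0], [0, 0, 0.01], 0.085], [[0, 0, 0], [0, 0, 0], 0.085]]}}

```text
time: 32.35
eef_pos: [0.6237, -0.0102, 0.0483]
tcp_rot: [1.0, 0.001, -0.0, -0.0]
contact_force: [0.2, -0.3, 1.4]
opening: 0.995
finger_force: 0.0
```

Request:
{"fn": "drive_tool", "kwargs": {"moves": [[[0, 0, 0], [0, 0, 0], 0.05], [[0, 0, 0], [0, 0, 0], 0.05], [[0, 0, 0], [0, 0, 0], 0.05], [[0, 0, 0], [0, 0, 0], 0.05]]}}

```text
time: 32.85
eef_pos: [0.6252, -0.0112, 0.0506]
tcp_rot: [1.0, 0.0, 0.002, 0.0]
contact_force: [0.2, 1.1, 6.7]
opening: 0.699
finger_force: 45.1
```

Request:
{"fn": "drive_tool", "kwargs": {"moves": [[[0, 0, 0], [0, 0, -0.03], 0.05], [[0, 0, 0], [0, 0, -0.05], 0.05], [[0, 0, 0], [0, 0, -0.03], 0.05], [[0, 0, 0], [0, 0, 0], 0.05], [[0, 0, 0], [0, 0, 0], 0.05]]}}

```text
time: 33.48
eef_pos: [0.6222, -0.011, 0.1561]
tcp_rot: [1.0, 0.0, -0.002, -0.0]
contact_force: [-0.4, 0.5, -1.2]
opening: 0.701
finger_force: 44.3
```

Request:
{"fn": "drive_tool", "kwargs": {"moves": [[[0, 0, 0], [-0.003, 0.03, 0], 0.05], [[0, 0, 0], [-0.003, 0.045, 0], 0.05], [[0, 0, 0], [-0.003, 0.045, 0], 0.05], [[0, 0, 0], [-0.003, 0.04, 0], 0.05], [[0, 0, 0], [0, 0.02, 0], 0.05]]}}

```text
time: 34.1
eef_pos: [0.6101, -0.1924, 0.1553]
tcp_rot: [1.0, -0.001, -0.002, -0.001]
contact_force: [-0.0, -0.4, -1.3]
opening: 0.7
finger_force: 44.3
```

Request:
{"fn": "drive_tool", "kwargs": {"moves": [[[0, 0, 0], [0, 0, 0.04], 0.05], [[0, 0, 0], [0, 0, 0.04], 0.05], [[0, 0, 0], [0, 0, 0.022], 0.05], [[0, 0, 0], [0, 0, 0.005], 0.05], [[0, 0, 0], [0, 0, 0], 0.05]]}}

```text
time: 34.72
eef_pos: [0.6122, -0.1909, 0.0515]
tcp_rot: [1.0, 0.001, 0.0, 0.0]
contact_force: [0.0, 0.2, -2.2]
opening: 0.702
finger_force: 44.8
```

Request:
{"fn": "drive_tool", "kwargs": {"moves": [[[0, 0, 0], [0, 0, 0.0015], 0.05], [[0, 0, 0], [0, 0, 0], 0.05], [[0, 0, 0], [0, 0, 0], 0.05]]}}

```text
time: 35.1
eef_pos: [0.6122, -0.1912, 0.0504]
tcp_rot: [1.0, 0.0, 0.001, 0.0]
contact_force: [0.4, -0.1, -0.6]
opening: 0.7
finger_force: 44.8
```

Request:
{"fn": "drive_tool", "kwargs": {"moves": [[[0, 0, 0], [-0.001, 0, 0.001], 0.05], [[0, 0, 0], [0, 0, 0], 0.05], [[0, 0, 0], [0, 0, 0], 0.05]]}}

```text
time: 35.48
eef_pos: [0.6121, -0.1913, 0.0504]
tcp_rot: [1.0, 0.0, 0.002, 0.0]
contact_force: [2.1, 2.5, 5.6]
opening: 0.699
finger_force: 45.5
```

Request:
{"fn": "drive_tool", "kwargs": {"moves": [[[0, 0, 0], [0, 0, 0], 0.085], [[0, 0, 0], [0, 0, 0], 0.085], [[0, 0, 0], [0, 0, 0], 0.085], [[0, 0, 0], [0, 0, -0.03], 0.085], [[0, 0, 0], [0, 0, -0.05], 0.085]]}}

```text
time: 36.1
eef_pos: [0.6087, -0.1904, 0.1265]
tcp_rot: [1.0, 0.0, -0.003, -0.001]
contact_force: [1.4, -0.0, 1.2]
opening: 0.994
finger_force: 0.0
```

Request:
{"fn": "drive_tool", "kwargs": {"moves": [[[0, 0, 0], [0, 0, -0.05], 0.085], [[0, 0, 0], [0, -0.04, -0.05], 0.085], [[0, 0, 0], [-0.03, -0.05, -0.05], 0.085], [[0, 0, 0], [-0.03, -0.05, -0.05], 0.085], [[0, 0, 0], [0, -0.05, -0.02], 0.085]]}}

```text
time: 36.72
eef_pos: [0.5611, -0.0201, 0.3321]
tcp_rot: [1.0, -0.0, 0.002, 0.001]
contact_force: [1.2, 0.9, 0.2]
opening: 0.996
finger_force: 0.0
```

Request:
{"fn": "drive_tool", "kwargs": {"moves": [[[0, 0, 0], [0, -0.02, 0], 0.085], [[0, 0, 0], [0, 0, 0], 0.085], [[0, 0, 0], [0, 0, 0], 0.085]]}}

```text
time: 37.1
eef_pos: [0.5614, -0.0018, 0.327]
tcp_rot: [1.0, -0.0, -0.002, 0.0]
contact_force: [0.7, -0.9, -0.5]
opening: 0.999
finger_force: 0.0
```

Run:
```python
from plant import ctrl
from h import *
w=ctrl.read_camera("wrist"); np.save("w9.npy",w,allow_pickle=True)
cv2.imwrite("pics/w9.png",cv2.resize(w["image"][:,:,::-1],(800,600),interpolation=cv2.INTER_CUBIC))
st=ctrl.get_state(); print(st["time"],st["eef_pos"])
```

```text
37.15 [ 0.56150145 -0.00196402  0.32713843]
```

View pics/w9.png

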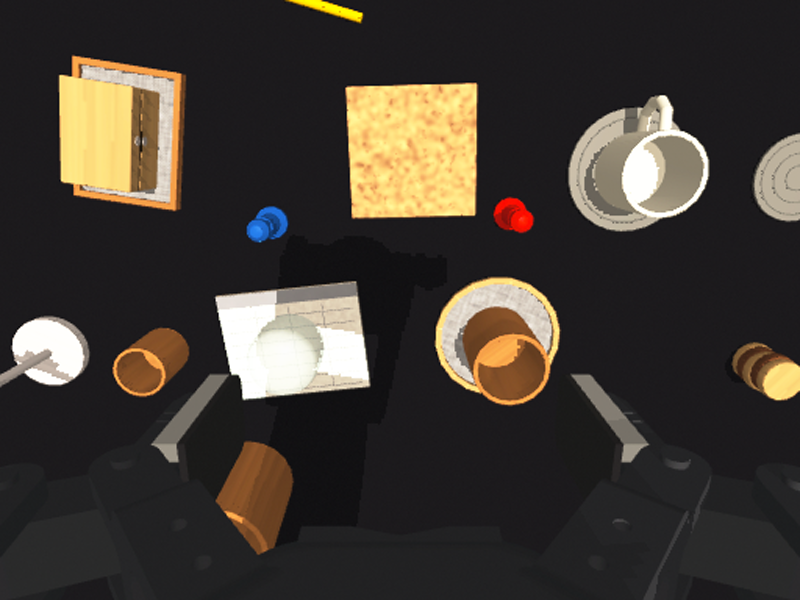

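All four things stand on their own places: the box in its tray near (100,135), the mug near (670,172) on the coaster, the cup with its rim at (512,369) in the round tray, and the paperweight near (287,347) on the pad. One numeric check before handing in.

Run:
```python
from h import *
c=np.load("w9.npy",allow_pickle=True).item(); s=.64
C=lambda p,z:cast(c,np.array(p)*s,z)[:,:2]
for n,p,z in [("box",[(60,75),(134,83),(132,192),(62,183)],.052),("pad",[(215,296),(356,282),(370,387),(243,399)],.006)]:
    P=C(p,z); e=np.roll(P,-1,0)-P; print(n,P.mean(0),np.linalg.norm(e,axis=1),np.degrees(np.arctan2(e[:,1],e[:,0])))
print("cup",circ(C([(474,370),(550,368),(512,334),(511,405)],.078)),"ctray",circ(C([(436,334),(560,330),(500,277),(470,388)],.01)))
print("mug",circ(C([(624,174),(709,170),(668,130),(664,218)],.068)),"coaster",circ(C([(569,174),(624,108),(592,119),(580,205),(622,231),(594,222)],.006)))
print("pw",C([(253,350)],.046)-[0,.03],C([(321,347)],.02)+[0,.03],C([(290,315)],.009)-[.03,0],C([(287,380)],.046)+[.03,0])
```

```text
box [0.6375211  0.21947249] [0.05203975 0.07736253 0.05186149 0.07600312] [-95.9041591  171.11311525  82.60294105  -8.7924343 ]
pad [0.45809963 0.09261053] [0.12548555 0.10115293 0.11949694 0.10147392] [ -84.20836911 -173.94592438   95.84759846    9.43712142]
cup (array([ 0.4628, -0.0878]), np.float64(0.0295)) ctray (array([ 0.4649, -0.0891]), np.float64(0.0553))
mug (array([ 0.6092, -0.1917]), np.float64(0.0305)) coaster (array([ 0.6109, -0.1921]), np.float64(0.0506))
pw [[0.46682992 0.09020201]] [[0.45922596 0.0979543 ]] [[0.45523434 0.09594861]] [[0.46977647 0.09362812]]
```

All are within a few millimetres of the middle of their places, and the box is within 1° of the tray's direction. Handing in.

```bash
python3 -c "
from plant import ctrl
print(ctrl.sign_off())"
```

```text
the job is handed in; nothing more can be done
None
```

I moved all four things back to the middle of their own places and handed the job in after about 37 s of robot time; the last camera check had them upright and within a few millimetres (the clear glass paperweight measured less sharply), but the hand-in gave no verdict.

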